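Wedge the splash screen shut in front of the stirrer

TASK

The catch of the splash screen is worn out. Swing the screen fully shut against its stop, then take the orange wedge by its thick end and, from the robot's side, work it nose first along the bench under the screen's lower tube until it is jammed tight, snug but not rammed hard, so that the screen cannot swing back. Let go of it, and do not disturb the bottle, the well plate or the tip box.

Things in the scene. Friction and masses are not known exactly. Their poses are not given: they have to be found in the camera images.
- post_base (a point): Foot of the screen's fixed steel post: point on the vertical hinge axis at bench height. Foot plate 80 x 80 x 12 mm, post 18 mm thick, 204 mm high. Its +y axis is the way the shut screen runs from the hinge; its -x axis points out of the shut screen's face to the robot's side; +x is the stirrer's side
- screen (a joint): Angle of the swinging screen about the post, rad: 0 shut against its stop (it runs along post_base's +y), growing as the free end swings to the robot's side (-x), at most 1.2. Little friction; it stays where it is left. A flat blue frame 12 mm thick with a clear pane, mid-plane through the hinge axis, 14 to 250 mm from the axis, 40 to 178 mm above the bench
- screen_top (a point): Middle of the screen frame's top edge, 178 mm above the bench, 132 mm from the hinge axis. Below the frame, in its mid-plane, runs a round steel tube (sill) 12 mm thick, 50 to 250 mm from the axis. It is clamped at a height not known exactly: underside 14 to 24 mm above the bench, so the wedge's nose goes 25 to 70 mm past the mid-plane before it binds
- wedge_grip (a point): Centre of the tail block (grip end) of the loose orange wedge, half-way up (21 mm above the bench). Its +x axis points to the thin nose, +z up. The wedge is 155 mm long, 36 mm wide, about 160 g. The block is 50 mm long, 42 mm high; ahead of it the top slopes evenly from 32 mm high (25 mm ahead of this point) to 8 mm at the nose (130 mm ahead)
- wedge_nose (a point): Middle of the wedge's nose edge, 4 mm above its underside (130 mm ahead of wedge_grip)
- wedge: The same wedge; origin at the centre of its underside, 77.5 mm behind the nose, +x to the nose. Once it binds, the push needed rises steeply. A slow push of 12 to 18 N leaves it well jammed, less than 9 N may leave it loose, more than 25 N (or running it in fast) is ramming: it must not press on the screen with over 16 N. Friction keeps it in when let go
- bottle: Glass bottle with blue cap, 70 mm wide, 160 mm high; origin at its underside. Leave it alone
- well_plate: Clear well plate, 127 x 85 x 18 mm; origin at its underside. Leave it alone
- tip_box: Black box of yellow pipette tips, 120 x 82 x 59 mm; origin at its underside. It may change places with the wedge. Leave it alone
There are look-alikes about, which are no part of the job. Of the things that look like the wedge, the largest one is meant.

How it is judged:
By the outcome, as a careful person would: the job done as asked, in the order asked, and still so for the second after the job is handed in, with the robot touching nothing.
It also fails if it takes over 67 s, if anything falls off the work surface, if the arm or the gripper's body presses on something with over 40 N, if the wrist force passes 120 N, or if a joint passes its speed limit or range.

ROBOT

A 6-joint arm with a two-finger parallel gripper is mounted at the origin on the work surface. World frame = base frame: x ahead of the robot, y to its left, z up, the work surface at z = 0. Lengths are in m, angles in rad, forces in N, time in s.
With the tool pointing down it reaches from about 0.325 to 0.9 m from the base axis. Payload 6.1 kg.
Tool frame: the origin (TCP) lies midway between the tips of the shut fingers; the grasp point (between the pads) lies 19 mm behind it (r.grip_point_offset is the z of the grasp point in the tool frame, in m); z points along the fingers, y is the line along which they close (so a half turn about z gives the same grasp; the last joint's range is limited). The gripper opens to 85 mm and grips with 20 to 120 N. Pads are 22 mm wide; open, the fingers measure 114 mm over their backs; the gripper's body (76 mm by 85 mm) begins 54 mm behind the grasp point. The pads swing forward as they close: fully open they stand 13 mm farther back than shut.
Start: joints at [1.163, 0.22, 1.526, -0, 1.395, -0.126], TCP at [0.174, 0.6, 0.231] pointing down, gripper open.
Joint ranges: [-2.98, 2.98], [-0.91, 2.08], [0.09, 2.57], [-1.24, 4.39], [0.2, 2.65], [-2.68, 2.68]. Speed limits (rad/s): [2.57, 2.57, 3.01, 3.14, 3.14, 3.14].

INTERFACE

Orientations are given as a unit quaternion [x, y, z, w].
In Python, from station import r gives the robot as it stands.
- The arm moves only by the tool move_arm, never from a script. Its argument "deltas" is a list of rows, each an object of numbers: "x", "y", "z": the shift along the tool's x, y, z in m; "twist": the turn about the tool's z in rad; "gripper": the closure, from 0 (fully open) to 1 (shut). In form: [{"x": .., "y": .., "z": .., "twist": .., "gripper": ..}, ...]. A call has 1 to 12 rows; each row shifts and turns the commanded pose from where the row before left it, along the tool's axes as they then stand; what a row does not reach is not made up. A row lasts 1/12 s, in which the tool goes at most 41.7 mm and 7.16 degrees, less where a joint would pass 70% of its speed; a pose out of reach is approached as far as the arm can. A call with a gripper value outside its range is refused whole. The fingers move at their own pace and stop on an object; "force" is the grip in N (left out, the last holds). Time passes only in rows, so rows that do not move let the fingers close. It gives the time, the measured TCP pose, the force, the opening and the grip force at its end, in the units of the state.
- r.sense(): the state, without advancing time (a new reading comes with each control period).
- r.snapshot(name): name is "side" or "top" or "wrist"; returns the picture (384x512x3 uint8, red, green, blue); there is no depth.
- r.get_calibration(name): a dict with "intrinsics" (3x3 intrinsics, pixels), "eye" and "attitude" of the camera in the world; the wrist camera has in their place "hand_eye" (4x4, takes a point from camera to tool coordinates, whose origin is the TCP and whose axes are the flange's). Camera axes: x right, y up, looking along -z (the intrinsics and any distortion apply to the point x, -y, -z); pixel columns grow to the right and rows downward; lengths in m; the calibration is good to about 2 mm. The wrist camera is an equidistant fisheye: a pixel r from the principal point sees the ray r / f radians off the axis. A picture is of the moment at which its call begins: read the wrist's pose just before it. get_calibration takes no time and is no camera call.
- r.close_job(): hands the job in; it is judged then, once.
Trained networks look in the newest picture that a camera, given by its name, has taken for a name from the list of things; names that differ only in an ending like _2 or _b are one class to them, and where a whole thing is asked for, a point or a joint stands for the part that bears it (a point fixed in the world has none). Each returns a list of dicts, best first, with "confidence" (0 to 1); they miss things now and then, are a little off and sometimes report something else, mostly with a low value. They report only what shows in the picture. A call takes as long as a camera call. They do not tell look-alikes from the thing itself.
- r.spot_in(camera, label): "uv" ([column, row] in pixels, amid what is visible of it).
- r.spot_point(camera, label): "uv" ([column, row] in pixels: a listed point, or the origin of a listed thing).
The state is a dict: "t": time; "qpos": joint angles; "qd": joint speeds; "effort": joint torques, N m; "eef_pos": TCP position; "eef_rot": TCP orientation; "force": force on the tool from outside, world axes, zero at the start; "wrist_torque": the same for the moment, N m; "grip_width": finger opening in m; "grasp_force": force on a finger pad.
Only numpy, scipy, OpenCV 4.12 (cv2) and the standard library are available. Lean on these libraries where they do the work, as an engineer would, in place of code of your own. Each camera call takes 0.05 s, during which the arm holds its last target. There are 200 camera calls.

## Working session

There is one attempt and no reset: what is moved stays moved. The work goes in short steps, Python scripts to look and compute and a tool call to move; the robot and the scene stay as the last step left them, time stands still between calls to the robot, and variables do not carry over. Pictures are saved under pics/ and viewed, at most 13 in all, crops included, and the job is handed in when it is done.

Besides the shell and the picture viewer there is one more tool, called after "Call:" in YAML: its name, and indented under it one key for each argument. move_arm: Moves the arm, as the interface text tells. Its arguments: {"type":"object","properties":{"deltas":{"type":"array"},"force":{"type":"number"}},"required":["deltas"]}

```bash
mkdir -p pics; ls
cat > h.py <<'E'
from station import r
import numpy as np, cv2
from scipy.spatial.transform import Rotation as R
def cam(n):
    c=r.get_calibration(n); K=np.array(c["intrinsics"]); a=np.array(c["attitude"])
    M=a if a.shape==(3,3) else R.from_quat(a).as_matrix()
    return K,np.array(c["eye"]),M,c
def ray(n,uv):
    K,e,M,c=cam(n); d=np.linalg.solve(K,[uv[0],uv[1],1]); return e,M@np.array([d[0],-d[1],-d[2]])
def at_z(n,uv,z):
    e,d=ray(n,uv); return e+d*(z-e[2])/d[2]
def proj(n,p):
    K,e,M,c=cam(n); q=M.T@(np.array(p)-e); v=K@np.array([q[0],-q[1],-q[2]]); return v[:2]/v[2]
def tri(n1,u1,n2,u2):
    A=np.zeros((3,3));b=np.zeros(3)
    for n,u in((n1,u1),(n2,u2)):
        e,d=ray(n,u); d=d/np.linalg.norm(d); P=np.eye(3)-np.outer(d,d); A+=P;b+=P@e
    return np.linalg.solve(A,b)
E
python3 - <<'E'
from h import *
for n in("side","top"):
    im=r.snapshot(n); cv2.imwrite(f"pics/{n}0.png",im[...,::-1])
    print(n,{k:np.round(v,3).tolist() if not isinstance(v,(str,dict)) else v for k,v in r.get_calibration(n).items()})
    for l in("post_base","screen_top","wedge_grip","wedge_nose","bottle","well_plate","tip_box"):
        print(l,[(np.round(d["uv"],1).tolist(),round(d["confidence"],2)) for d in r.spot_point(n,l)][:4])
print(r.get_calibration("wrist")); print(r.sense())
a=cv2.imread("pics/side0.png");b=cv2.imread("pics/top0.png")
E
```

```text
pics
side {'intrinsics': [[425.399, 0.0, 255.853], [0.0, 425.399, 193.642], [0.0, 0.0, 1.0]], 'eye': [0.381, 0.686, 0.895], 'attitude': [-0.028, 0.341, 0.938, -0.06]}
post_base [([224.8, 180.2], 0.92)]
screen_top [([245.1, 162.8], 0.93)]
wedge_grip [([244.3, 366.8], 0.88), ([324.6, 351.1], 0.85), ([265.8, 298.3], 0.66)]
wedge_nose [([193.3, 378.6], 0.9), ([210.3, 319.4], 0.88)]
bottle [([221.5, 119.7], 0.73)]
well_plate [([148.6, 326.9], 0.88), ([210.7, 318.7], 0.32)]
tip_box [([277.7, 135.7], 0.85)]
top {'intrinsics': [[396.259, 0.0, 252.626], [0.0, 396.259, 193.017], [0.0, 0.0, 1.0]], 'eye': [0.314, 0.036, 1.133], 'attitude': [-0.062, 0.059, 0.709, -0.7]}
post_base [([302.3, 167.2], 0.77)]
screen_top [([268.5, 183.6], 0.59)]
wedge_grip [([175.9, 223.7], 0.96), ([118.1, 215.6], 0.86), ([140.4, 268.1], 0.79), ([299.6, 168.1], 0.18)]
wedge_nose [([154.3, 184.0], 0.95), ([175.2, 265.3], 0.95), ([114.8, 185.5], 0.62)]
bottle [([383.9, 152.3], 0.85)]
well_plate [([150.7, 141.7], 0.95)]
tip_box [([372.7, 207.3], 0.67)]
{'intrinsics': array([[297.31863964,   0.        , 259.47873134],
    
[... 445 characters left out ...]
e+00]])}
{'t': 0.8, 'qpos': array([ 1.16290087e+00,  2.20376361e-01,  1.52645389e+00, -1.16083887e-05,
        1.39468585e+00, -1.26070757e-01]), 'qd': array([ 0.00042773, -0.00027418,  0.00076861,  0.00088661,  0.00037675,
       -0.00032358]), 'effort': array([-1.57789862e-03, -4.96770036e+01, -3.89719141e+01, -2.97559527e-04,
        4.35950342e-04,  1.49592211e-05]), 'eef_pos': array([0.17381611, 0.60036558, 0.23133874]), 'eef_rot': array([1.40445475e-01, 9.90088414e-01, 3.54147214e-05, 1.56107319e-05]), 'force': array([ 3.36705682e-04, -4.09989462e-01,  9.21524224e-01]), 'wrist_torque': array([-0.01155416, -0.02840519,  0.00247157]), 'grasp_force': 0.0, 'grip_width': 0.0854342398675566}
```

View pics/side0.png

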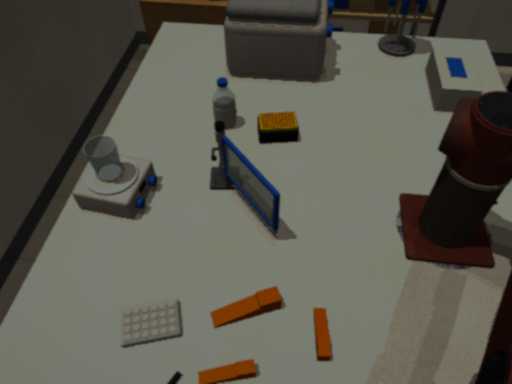

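View pics/top0.png

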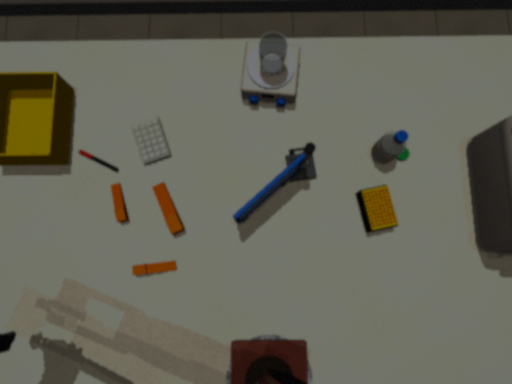

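Run:
```python
from h import *
p=lambda *a:print(*[np.round(x,3).tolist() if not isinstance(x,str) else x for x in a])
for u in([175.9,223.7],[118.1,215.6],[140.4,268.1]): p("grip top",at_z("top",u,.021))
for u in([154.3,184.0],[175.2,265.3],[114.8,185.5]): p("nose top",at_z("top",u,.004))
for u in([244.3,366.8],[324.6,351.1],[265.8,298.3]): p("grip side",at_z("side",u,.021))
for u in([193.3,378.6],[210.3,319.4]): p("nose side",at_z("side",u,.004))
p("post",at_z("top",[302.3,167.2],0),at_z("side",[224.8,180.2],0),tri("top",[302.3,167.2],"side",[224.8,180.2]))
p("stop",at_z("top",[268.5,183.6],.178),at_z("side",[245.1,162.8],.178),tri("top",[268.5,183.6],"side",[245.1,162.8]))
for l,a,b,z in(("bottle",[383.9,152.3],[221.5,119.7],0),("plate",[150.7,141.7],[148.6,326.9],0),("box",[372.7,207.3],[277.7,135.7],0)): p(l,at_z("top",a,z),at_z("side",b,z))
```

```text
grip top [0.421, 0.256, 0.021]
grip top [0.445, 0.42, 0.021]
grip top [0.299, 0.351, 0.021]
nose top [0.538, 0.324, 0.004]
nose top [0.305, 0.259, 0.004]
nose top [0.535, 0.439, 0.004]
grip side [0.45, 0.41, 0.021]
grip side [0.292, 0.358, 0.021]
grip side [0.425, 0.257, 0.021]
nose side [0.55, 0.44, 0.004]
nose side [0.541, 0.314, 0.004]
post [0.584, -0.107, 0.0] [0.583, -0.097, 0.0] [0.586, -0.109, -0.013]
stop [0.501, -0.001, 0.178] [0.505, -0.001, 0.178] [0.503, -0.001, 0.178]
bottle [0.626, -0.349, 0.0] [0.64, -0.354, 0.0]
plate [0.667, 0.34, 0.0] [0.672, 0.346, 0.0]
box [0.463, -0.306, 0.0] [0.453, -0.3, 0.0]
```

Side: the large wedge has its block at about (268,298) and nose at (212,320). The small ones are at (325,335) and (228,372). The screen is open, from (222,140) to (277,222), and the foot plate is at (220,178).
Top: candidates for the wedge, from grip to nose:
- **A:** (176,224)→(154,184), 133 mm
- **B:** (118,216)→(115,185), 92 mm
- **C:** (140,268)→(175,265), 92 mm

I choose A, the largest, and will check it in a close crop.

Run:
```python
from h import *
t=cv2.imread("pics/top0.png"); s=cv2.imread("pics/side0.png")
f=lambda im,x,y,w,h,k:cv2.convertScaleAbs(cv2.resize(im[y:y+h,x:x+w],(w*k,h*k),interpolation=cv2.INTER_CUBIC),alpha=1.5)
A=f(t,100,170,100,100,4)[:300]; B=f(t,225,135,100,100,4)[:300]
C=f(s,190,110,100,75,4); D=f(s,180,260,100,75,4)
cv2.imwrite("pics/crop1.png",np.vstack([np.hstack([A[:300],B]),np.hstack([D,C])]))
```

```text
(no output)
```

View pics/crop1.png

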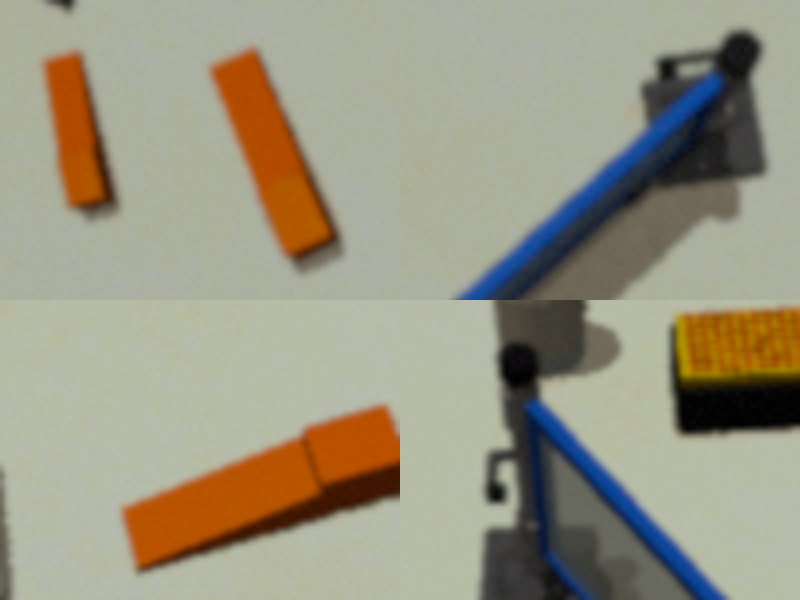

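The crop confirms A, which has a stepped block and is the largest. The foot plate's corners in the top picture are about (288.8,181.3), (316.3,177.5) and (285.8,156.3). They give the shut direction.

Run:
```python
from h import *
a,b,c=[at_z("top",u,.012)[:2] for u in([288.75,181.25],[316.25,177.5],[285.75,156.25])]
print(a,b,c,(a-b),(c-a),"center",(b+c)/2)
s,e=at_z("top",[302.3,167.2],0),at_z("side",[224.8,180.2],0)
d=a-b; print("yaw +y:",np.arctan2(-d[0],d[1]), "x edge",np.arctan2((c-a)[1],(c-a)[0]))
# screen: free top corner
fr=at_z("top",[239.5,217],.178); print("free",fr)
h=np.array([.5845,-.104]); v=np.array([.503,-.001])-h; print(np.linalg.norm(v),np.arctan2(-v[0],v[1]), np.linalg.norm(fr[:2]-h),np.arctan2(-(fr[:2]-h)[0],(fr[:2]-h)[1]))
# post top cap
print("cap", at_z("top",[225+339/4,135+52/4],.204),at_z("side",[190+118/4,110+65/4],.204),tri("top",[225+339/4,135+52/4],"side",[190+118/4,110+65/4]))
o=r.sense(); print(R.from_quat(o["eef_rot"]).as_matrix().round(3))
```

```text
[ 0.54022818 -0.06547151] [ 0.55030724 -0.14511887] [ 0.61464839 -0.05870116] [-0.01007906  0.07964736] [0.07442021 0.00677035] center [ 0.58247781 -0.10191001]
yaw +y: 0.12587697077644308 x edge 0.09072481446316533
free [0.41998216 0.070962   0.178     ]
0.13134401394810502 0.6693902203988418 0.24016207243090026 0.7546426524831148
cap [ 0.58308521 -0.10122509  0.204     ] [ 0.58110326 -0.092284    0.204     ] [ 0.5846419  -0.10248153  0.19520698]
[[-0.961  0.278  0.   ]
 [ 0.278  0.961  0.   ]
 [-0.     0.    -1.   ]]
```

```bash
cat >> h.py <<'E'
H=np.array([.583,-.102]); psi=.11
def go(target,yaw=None):
    """tool-frame shift and twist from the measured pose; yaw = world direction of tool x"""
    o=r.sense(); M=R.from_quat(o["eef_rot"]).as_matrix(); cur=np.arctan2(M[1,0],M[0,0])
    tw=0 if yaw is None else -((yaw-cur+np.pi)%(2*np.pi)-np.pi)
    M2=M@R.from_euler("z",tw).as_matrix()
    d=np.array(target)-o["eef_pos"]
    print("t",round(o["t"],2),"pos",o["eef_pos"].round(4),"yaw",round(cur,3),"twist",round(tw,3),"shift after twist",(M2.T@d).round(4),"F",o["force"].round(1),"w",round(o["grip_width"],4))
E
python3 - <<'E'
from h import *
go([.407,.038,.231],np.pi+psi)
E
```

```text
t 0.8 pos [0.1738 0.6004 0.2313] yaw 2.86 twist -0.392 shift after twist [-1.700e-01 -5.846e-01  3.000e-04] F [ 0.  -0.4  0.9] w 0.0854
```

Call:
move_arm:
  deltas:
    - {"twist":-0.098,"gripper":1}
    - {"twist":-0.098,"gripper":1}
    - {"twist":-0.098,"gripper":1}
    - {"twist":-0.098,"gripper":1}
    - {"x":-0.0106,"y":-0.0365,"gripper":1}
    - {"x":-0.0106,"y":-0.0365,"gripper":1}
    - {"x":-0.0106,"y":-0.0365,"gripper":1}
    - {"x":-0.0106,"y":-0.0365,"gripper":1}
    - {"x":-0.0106,"y":-0.0365,"gripper":1}
    - {"x":-0.0106,"y":-0.0365,"gripper":1}
    - {"x":-0.0106,"y":-0.0365,"gripper":1}
    - {"x":-0.0106,"y":-0.0365,"gripper":1}

```text
$.deltas[0]: bad value
```

Call:
move_arm:
  deltas:
    - {"x":-0.0106,"y":-0.0365,"gripper":1}
    - {"x":-0.0106,"y":-0.0365,"gripper":1}
    - {"x":-0.0106,"y":-0.0365,"gripper":1}
    - {"x":-0.0106,"y":-0.0365,"gripper":1}
    - {"x":-0.0106,"y":-0.0365,"gripper":1}
    - {"x":-0.0106,"y":-0.0365,"gripper":1}
    - {"x":-0.0106,"y":-0.0365,"gripper":1}
    - {"x":-0.0106,"y":-0.0365,"gripper":1}
    - {"gripper":1}
    - {"gripper":1}

```text
$.deltas[0]: bad value
```

Run:
```python
from h import *
go([.407,.038,.12],np.pi+psi)
im=r.snapshot("wrist"); cv2.imwrite("pics/w1.png",im[...,::-1])
# shut contact center for r=.22, offset 6+12
n=np.array([np.cos(psi),np.sin(psi)]);u=np.array([-n[1],n[0]])
for th in (.6,.45,.3,.15,0):
    a=psi+th; nn=np.array([np.cos(a),np.sin(a)]);uu=np.array([-nn[1],nn[0]])
    p=H+.22*uu-.018*nn
    print(th,p.round(3),"tool xy",((p-[.407,.038])@np.c_[-n,u]).round(4))
```

```text
t 0.8 pos [0.1738 0.6004 0.2313] yaw 2.86 twist -0.392 shift after twist [-0.17   -0.5846  0.1113] F [ 0.  -0.4  0.9] w 0.0854
0.6 [0.426 0.053] tool xy [-0.0205  0.0129]
0.45 [0.451 0.075] tool xy [-0.0477  0.0318]
0.3 [0.479 0.093] tool xy [-0.0774  0.0464]
0.15 [0.509 0.106] tool xy [-0.1089  0.0564]
0 [0.541 0.115] tool xy [-0.1416  0.0615]
```

View pics/w1.png

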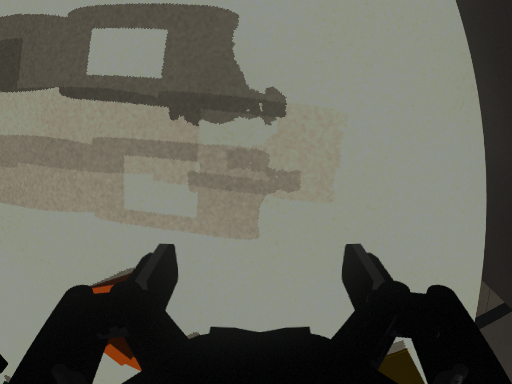

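The picture shows the open fingers over bare bench, with orange small wedges at (110,300). The arm hasn't moved: both calls were refused, probably because each row needs all five keys.

Call:
move_arm:
  deltas:
    - {"x":0,"y":0,"z":0,"twist":-0.098,"gripper":1}
    - {"x":0,"y":0,"z":0,"twist":-0.098,"gripper":1}
    - {"x":0,"y":0,"z":0,"twist":-0.098,"gripper":1}
    - {"x":0,"y":0,"z":0,"twist":-0.098,"gripper":1}
    - {"x":-0.0106,"y":-0.0365,"z":0,"twist":0,"gripper":1}
    - {"x":-0.0106,"y":-0.0365,"z":0,"twist":0,"gripper":1}
    - {"x":-0.0106,"y":-0.0365,"z":0,"twist":0,"gripper":1}
    - {"x":-0.0106,"y":-0.0365,"z":0,"twist":0,"gripper":1}
    - {"x":-0.0106,"y":-0.0365,"z":0,"twist":0,"gripper":1}
    - {"x":-0.0106,"y":-0.0365,"z":0,"twist":0,"gripper":1}
    - {"x":-0.0106,"y":-0.0365,"z":0,"twist":0,"gripper":1}
    - {"x":-0.0106,"y":-0.0365,"z":0,"twist":0,"gripper":1}

```text
t: 1.85
eef_pos: [0.2904, 0.3179, 0.2315]
eef_rot: [-0.055, 0.998, 0.0, 0.0]
force: [0.6, -0.1, 0.0]
grip_width: -0.0003
grasp_force: 0.0
```

Call:
move_arm:
  deltas:
    - {"x":-0.0106,"y":-0.0365,"z":0,"twist":0,"gripper":1}
    - {"x":-0.0106,"y":-0.0365,"z":0,"twist":0,"gripper":1}
    - {"x":-0.0106,"y":-0.0365,"z":0,"twist":0,"gripper":1}
    - {"x":-0.0106,"y":-0.0365,"z":0,"twist":0,"gripper":1}
    - {"x":-0.0106,"y":-0.0365,"z":0,"twist":0,"gripper":1}
    - {"x":-0.0106,"y":-0.0365,"z":0,"twist":0,"gripper":1}
    - {"x":-0.0106,"y":-0.0365,"z":0,"twist":0,"gripper":1}
    - {"x":-0.0106,"y":-0.0365,"z":0,"twist":0,"gripper":1}
    - {"x":0,"y":0,"z":0,"twist":0,"gripper":1}

```text
t: 2.6
eef_pos: [0.4085, 0.0329, 0.2319]
eef_rot: [-0.052, 0.999, -0.001, 0.001]
force: [-0.6, 0.3, 0.7]
grip_width: 0.0003
grasp_force: 0.0
```

Run:
```python
from h import *
go([.407,.038,.12],np.pi+psi)
im=r.snapshot("wrist"); cv2.imwrite("pics/w2.png",im[...,::-1])
```

```text
t 2.6 pos [0.4085 0.0329 0.2319] yaw -3.038 twist -0.006 shift after twist [0.0012 0.0055 0.1118] F [-0.6  0.3  0.7] w 0.0003
```

View pics/w2.png

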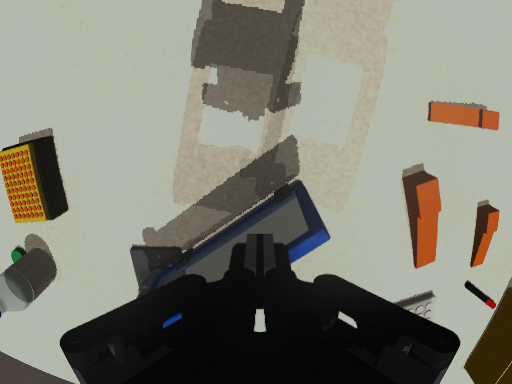

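The wrist view shows the shut fingers at (260,240), close above the screen (free end 300-328, 185-240), and the big wedge at (420,215). I'll check the clearance by projecting the screen corners.

```bash
cat >> h.py <<'E'
def wproj(p):
    o=r.sense(); c=r.get_calibration("wrist"); K=c["intrinsics"]; T=np.array(c["hand_eye"])
    q=R.from_quat(o["eef_rot"]).as_matrix().T@(np.array(p)-o["eef_pos"]); q=T[:3,:3].T@(q-T[:3,3])
    v=np.array([q[0],-q[1]]); a=np.arctan2(np.linalg.norm(v),-q[2]); return K[:2,2]+K[0,0]*a*v/np.linalg.norm(v)
E
python3 - <<'E'
from h import *
print("tip",wproj([.4085,.0329,.232]))
for a in(.66,.71,.76):
    nn=np.array([np.cos(a),np.sin(a)]);uu=np.array([-nn[1],nn[0]])
    for z in(.178,.04):
        print(a,z,[wproj([*(H+rr*uu+s*nn),z]).round(0).tolist() for rr in(.25,.014) for s in(-.006,.006)], "finger dist to mid-plane",((np.array([.4085,.0329])-H)@nn).round(3),"r",((np.array([.4085,.0329])-H)@uu).round(3))
E
```

```text
tip [252.03171743 249.04723047]
0.66 0.178 [[330.0, 241.0], [337.0, 252.0], [116.0, 344.0], [123.0, 352.0]] finger dist to mid-plane -0.055 r 0.214
0.66 0.04 [[304.0, 189.0], [309.0, 197.0], [153.0, 275.0], [159.0, 282.0]] finger dist to mid-plane -0.055 r 0.214
0.71 0.178 [[322.0, 228.0], [330.0, 240.0], [115.0, 344.0], [123.0, 352.0]] finger dist to mid-plane -0.044 r 0.216
0.71 0.04 [[299.0, 180.0], [304.0, 189.0], [153.0, 275.0], [159.0, 281.0]] finger dist to mid-plane -0.044 r 0.216
0.76 0.178 [[313.0, 216.0], [322.0, 228.0], [114.0, 344.0], [123.0, 351.0]] finger dist to mid-plane -0.034 r 0.218
0.76 0.04 [[292.0, 172.0], [298.0, 180.0], [152.0, 275.0], [158.0, 281.0]] finger dist to mid-plane -0.034 r 0.218
```

Call:
move_arm:
  deltas:
    - {"x":0,"y":0,"z":0.036,"twist":0,"gripper":1}
    - {"x":0,"y":0,"z":0.036,"twist":0,"gripper":1}
    - {"x":0,"y":0,"z":0.035,"twist":0,"gripper":1}
    - {"x":-0.0065,"y":0.006,"z":0,"twist":0,"gripper":1}
    - {"x":-0.0065,"y":0.006,"z":0,"twist":0,"gripper":1}
    - {"x":-0.0065,"y":0.006,"z":0,"twist":0,"gripper":1}
    - {"x":-0.0055,"y":0.004,"z":0,"twist":0,"gripper":1}
    - {"x":-0.0055,"y":0.004,"z":0,"twist":0,"gripper":1}
    - {"x":-0.0055,"y":0.004,"z":0,"twist":0,"gripper":1}
    - {"x":-0.0055,"y":0.004,"z":0,"twist":0,"gripper":1}
    - {"x":-0.0055,"y":0.003,"z":0,"twist":0,"gripper":1}

```text
t: 3.57
eef_pos: [0.4502, 0.0811, 0.125]
eef_rot: [-0.055, 0.998, -0.0, 0.001]
force: [-0.2, -0.5, -1.0]
grip_width: -0.0002
grasp_force: 0.0
```

Call:
move_arm:
  deltas:
    - {"x":-0.006,"y":0.003,"z":0,"twist":0,"gripper":1}
    - {"x":-0.006,"y":0.003,"z":0,"twist":0,"gripper":1}
    - {"x":-0.006,"y":0.003,"z":0,"twist":0,"gripper":1}
    - {"x":-0.006,"y":0.003,"z":0,"twist":0,"gripper":1}
    - {"x":-0.006,"y":0.003,"z":0,"twist":0,"gripper":1}
    - {"x":-0.006,"y":0.002,"z":0,"twist":0,"gripper":1}
    - {"x":-0.006,"y":0.002,"z":0,"twist":0,"gripper":1}
    - {"x":-0.006,"y":0.002,"z":0,"twist":0,"gripper":1}
    - {"x":-0.006,"y":0.002,"z":0,"twist":0,"gripper":1}
    - {"x":-0.006,"y":0.002,"z":0,"twist":0,"gripper":1}

```text
t: 4.4
eef_pos: [0.5067, 0.1122, 0.1243]
eef_rot: [-0.055, 0.998, -0.0, -0.0]
force: [-0.1, -0.3, -0.8]
grip_width: 0.0005
grasp_force: 0.0
```

Run:
```python
from h import *
go([.541,.115,.125])
im=r.snapshot("side"); cv2.imwrite("pics/s1.png",cv2.resize(im[90:250,130:340,::-1],None,fx=3,fy=3))
```

```text
t 4.4 pos [0.5067 0.1122 0.1243] yaw -3.031 twist 0 shift after twist [-0.0344 -0.001  -0.0007] F [-0.1 -0.3 -0.8] w 0.0005
```

View pics/s1.png

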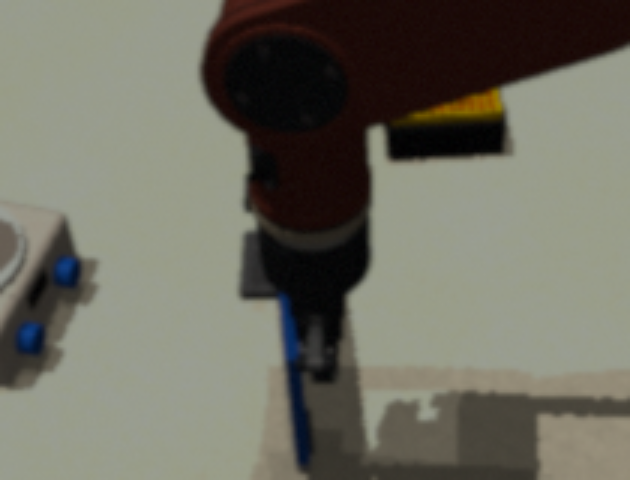

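The screen (290,300)-(305,465) is swinging ahead of the fingers and is close to shut. I'll go slowly from here.

Call:
move_arm:
  deltas:
    - {"x":-0.003,"y":0,"z":0,"twist":0,"gripper":1}
    - {"x":-0.003,"y":0,"z":0,"twist":0,"gripper":1}
    - {"x":-0.003,"y":0,"z":0,"twist":0,"gripper":1}
    - {"x":-0.003,"y":0,"z":0,"twist":0,"gripper":1}
    - {"x":-0.003,"y":0,"z":0,"twist":0,"gripper":1}
    - {"x":-0.003,"y":0,"z":0,"twist":0,"gripper":1}
    - {"x":-0.002,"y":0,"z":0,"twist":0,"gripper":1}
    - {"x":-0.002,"y":0,"z":0,"twist":0,"gripper":1}
    - {"x":-0.002,"y":0,"z":0,"twist":0,"gripper":1}

```text
t: 5.2
eef_pos: [0.5301, 0.1146, 0.1243]
eef_rot: [-0.055, 0.998, -0.0, -0.0]
force: [0.0, -0.2, -0.3]
grip_width: 0.0001
grasp_force: 0.0
```

Call:
move_arm:
  deltas:
    - {"x":-0.001,"y":0,"z":0,"twist":0,"gripper":1}
    - {"x":-0.001,"y":0,"z":0,"twist":0,"gripper":1}
    - {"x":-0.001,"y":0,"z":0,"twist":0,"gripper":1}
    - {"x":-0.001,"y":0,"z":0,"twist":0,"gripper":1}

```text
t: 5.53
eef_pos: [0.534, 0.115, 0.1243]
eef_rot: [-0.055, 0.998, -0.0, -0.0]
force: [0.6, 0.4, 0.6]
grip_width: 0.0001
grasp_force: 0.0
```

Run:
```python
from h import *
go([.541,.115,.125])
im=r.snapshot("side"); print(r.spot_point("side","screen_top"));cv2.imwrite("pics/s2.png",im[...,::-1])
im=r.snapshot("top"); print(r.spot_point("top","screen_top"));cv2.imwrite("pics/t2.png",im[...,::-1])
```

```text
t 5.53 pos [0.534  0.115  0.1243] yaw -3.031 twist 0 shift after twist [-0.0069 -0.0008 -0.0007] F [0.6 0.4 0.6] w 0.0001
[]
[{'uv': [255.9, 158.7], 'confidence': 0.77}]
```

Call:
move_arm:
  deltas:
    - {"x":-0.001,"y":0,"z":0,"twist":0,"gripper":1}
    - {"x":-0.001,"y":0,"z":0,"twist":0,"gripper":1}
    - {"x":-0.001,"y":0,"z":0,"twist":0,"gripper":1}
    - {"x":-0.001,"y":0,"z":0,"twist":0,"gripper":1}

```text
t: 6.07
eef_pos: [0.5342, 0.1155, 0.1231]
eef_rot: [-0.056, 0.998, 0.0, -0.004]
force: [-16.7, -2.0, 8.4]
grip_width: -0.0002
grasp_force: 0.0
```

Call:
move_arm:
  deltas:
    - {"x":-0.001,"y":0,"z":0,"twist":0,"gripper":1}
    - {"x":-0.001,"y":0,"z":0,"twist":0,"gripper":1}

```text
t: 6.23
eef_pos: [0.5341, 0.1159, 0.1224]
eef_rot: [-0.056, 0.998, 0.0, -0.007]
force: [-23.2, -1.0, 9.5]
grip_width: 0.0
grasp_force: 0.0
```

Run:
```python
from h import *
go([.541,.115,.125])
print(at_z("top",[255.9,158.7],.178))
```

```text
t 6.23 pos [0.5341 0.1159 0.1224] yaw -3.03 twist 0 shift after twist [-0.0068 -0.0017 -0.0027] F [-23.2  -1.    9.5] w 0.0
[0.56481328 0.02946108 0.178     ]
```

The screen is on its stop with 23 N on it. I'll back off gently, lift, and look again.

Call:
move_arm:
  deltas:
    - {"x":0.003,"y":0,"z":0,"twist":0,"gripper":1}
    - {"x":0.003,"y":0,"z":0,"twist":0,"gripper":1}
    - {"x":0.005,"y":0,"z":0,"twist":0,"gripper":1}
    - {"x":0.02,"y":0,"z":0,"twist":0,"gripper":1}
    - {"x":0.035,"y":0,"z":0,"twist":0,"gripper":1}
    - {"x":0.035,"y":0.005,"z":-0.005,"twist":0,"gripper":0}
    - {"x":0.01,"y":0.03,"z":-0.02,"twist":0,"gripper":0}
    - {"x":0,"y":0.035,"z":-0.02,"twist":0,"gripper":0}
    - {"x":0,"y":0.035,"z":-0.02,"twist":0,"gripper":0}
    - {"x":0,"y":0,"z":0,"twist":0,"gripper":0}

```text
t: 7.07
eef_pos: [0.4198, 0.2131, 0.1946]
eef_rot: [-0.057, 0.998, 0.002, 0.005]
force: [0.9, -0.5, -0.0]
grip_width: 0.0605
grasp_force: 0.0
```

```bash
cat >> h.py <<'E'
def wray(uv,z):
    o=r.sense(); c=r.get_calibration("wrist"); K=c["intrinsics"]; T=np.array(c["hand_eye"])
    v=np.array(uv)-K[:2,2]; a=np.linalg.norm(v)/K[0,0]; v=v/np.linalg.norm(v)
    q=np.array([np.sin(a)*v[0],-np.sin(a)*v[1],-np.cos(a)]); M=R.from_quat(o["eef_rot"]).as_matrix()
    e=o["eef_pos"]+M@T[:3,3]; d=M@T[:3,:3]@q; return e+d*(z-e[2])/d[2]
E
python3 - <<'E'
from h import *
go([.423,.2565,.15],np.pi+.493)
for n in("side","top","wrist"):
    im=r.snapshot(n); cv2.imwrite(f"pics/{n}3.png",im[...,::-1])
    f=wray if n=="wrist" else (lambda u,z:at_z(n,u,z))
    for l,z in(("wedge_grip",.021),("wedge_nose",.004),("screen_top",.178),("post_base",0)):
        print(n,l,[(np.round(d["uv"],0).tolist(),round(d["confidence"],2),f(d["uv"],z).round(3)[:2].tolist()) for d in r.spot_point(n,l)][:4])
E
```

```text
t 7.07 pos [0.4198 0.2131 0.1946] yaw -3.028 twist -0.379 shift after twist [-0.0229  0.0366  0.0449] F [ 0.9 -0.5 -0. ] w 0.0605
side wedge_grip [([323.0, 350.0], 0.7, [0.295, 0.356]), ([266.0, 299.0], 0.64, [0.425, 0.259]), ([242.0, 367.0], 0.56, [0.454, 0.411])]
side wedge_nose [([197.0, 376.0], 0.96, [0.544, 0.434]), ([323.0, 307.0], 0.79, [0.296, 0.254]), ([209.0, 320.0], 0.73, [0.542, 0.316]), ([148.0, 325.0], 0.73, [0.674, 0.344])]
side screen_top [([218.0, 166.0], 0.65, [0.565, 0.018])]
side post_base [([223.0, 177.0], 0.92, [0.589, -0.108]), ([248.0, 309.0], 0.2, [0.462, 0.277])]
top wedge_grip [([139.0, 269.0], 0.74, [0.296, 0.355]), ([176.0, 222.0], 0.48, [0.425, 0.256])]
top wedge_nose [([178.0, 267.0], 0.72, [0.3, 0.251])]
top screen_top [([256.0, 158.0], 0.88, [0.567, 0.029])]
top post_base [([304.0, 168.0], 0.78, [0.581, -0.113])]
wrist wedge_grip [([398.0, 85.0], 0.83, [0.299, 0.349]), ([306.0, 181.0], 0.75, [0.42, 0.26]), ([416.0, 211.0], 0.58, [0.44, 0.405]), ([315.0, 215.0], 0.25, [0.457, 0.277])]
wrist wedge_nose [([409.0, 272.0], 0.93, [0.537, 0.436]), ([330.0, 267.0], 0.77, [0.533, 0.314]), ([310.0, 79.0], 0.77, [0.309, 0.253])]
wrist screen_top []
wrist post_base [([50.0, 259.0], 0.57, [0.589, -0.104]), ([318.0, 217.0], 0.32, [0.468, 0.286]), ([334.0, 268.0], 0.3, [0.538, 0.321])]
```

View pics/wrist3.png

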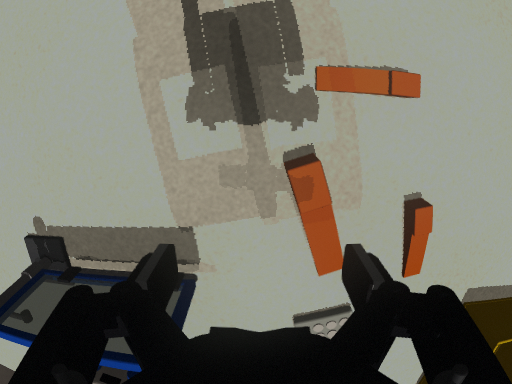

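The wrist view confirms the wedge: block at (305,178), nose at (330,268). The screen is still shut, and nothing else is near the grasp. Averages: grip (0.423,0.2575), nose (0.5385,0.317), 130 mm apart as it should be.

Run:
```python
from h import *
go([.418,.255,.12],np.pi+.476)
```

```text
t 7.82 pos [0.4181 0.2077 0.1892] yaw -3.032 twist -0.366 shift after twist [-0.0216  0.0421  0.0692] F [-0.3 -0.1 -0.5] w 0.0855
```

Call:
move_arm:
  deltas:
    - {"x":0,"y":0,"z":0,"twist":-0.122,"gripper":0}
    - {"x":0,"y":0,"z":0,"twist":-0.122,"gripper":0}
    - {"x":0,"y":0,"z":0,"twist":-0.122,"gripper":0}
    - {"x":-0.007,"y":0.014,"z":0.023,"twist":0,"gripper":0}
    - {"x":-0.007,"y":0.014,"z":0.023,"twist":0,"gripper":0}
    - {"x":-0.0075,"y":0.014,"z":0.023,"twist":0,"gripper":0}
    - {"x":0,"y":0,"z":0,"twist":0,"gripper":0}
    - {"x":0,"y":0,"z":0,"twist":0,"gripper":0}

```text
t: 8.48
eef_pos: [0.4166, 0.2548, 0.119]
eef_rot: [-0.237, 0.972, -0.0, -0.002]
force: [-0.3, -0.3, 0.1]
grip_width: 0.0855
grasp_force: 0.0
```

Run:
```python
from h import *
go([.418,.255,.005],np.pi+.476)
im=r.snapshot("wrist"); cv2.imwrite("pics/w4.png",im[...,::-1])
for l,z in(("wedge_grip",.021),("wedge_nose",.004)):
    print(l,[(np.round(d["uv"],0).tolist(),round(d["confidence"],2),wray(d["uv"],z).round(3)[:2].tolist()) for d in r.spot_point("wrist",l)][:4])
```

```text
t 8.48 pos [0.4166 0.2548 0.119 ] yaw -2.664 twist 0.002 shift after twist [-0.0017 -0.0005  0.114 ] F [-0.3 -0.3  0.1] w 0.0855
wedge_grip [([264.0, 201.0], 0.96, [0.423, 0.263]), ([418.0, 127.0], 0.88, [0.299, 0.354]), ([377.0, 280.0], 0.61, [0.447, 0.407])]
wedge_nose [([257.0, 303.0], 0.81, [0.537, 0.314]), ([319.0, 80.0], 0.66, [0.309, 0.258])]
```

View pics/w4.png

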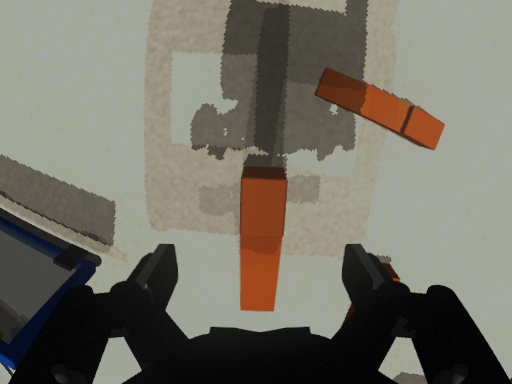

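The wedge lies centred between the open fingers, block at (263,205) and nose at (258,310). I'll go straight down and grip.

Call:
move_arm:
  deltas:
    - {"x":-0.0015,"y":0,"z":0.03,"twist":0,"gripper":0}
    - {"x":0,"y":0,"z":0.03,"twist":0,"gripper":0}
    - {"x":0,"y":0,"z":0.03,"twist":0,"gripper":0}
    - {"x":0,"y":0,"z":0.016,"twist":0,"gripper":0}
    - {"x":0,"y":0,"z":0.008,"twist":0,"gripper":0}
    - {"x":0,"y":0,"z":0,"twist":0,"gripper":0.3}
    - {"x":0,"y":0,"z":0,"twist":0,"gripper":0.45}
    - {"x":0,"y":0,"z":0,"twist":0,"gripper":0.6}
    - {"x":0,"y":0,"z":0,"twist":0,"gripper":0.8}
    - {"x":0,"y":0,"z":0,"twist":0,"gripper":1}
    - {"x":0,"y":0,"z":0,"twist":0,"gripper":1}
    - {"x":0,"y":0,"z":0,"twist":0,"gripper":1}
  force: 50

```text
t: 9.63
eef_pos: [0.421, 0.2564, 0.0083]
eef_rot: [-0.236, 0.972, 0.0, 0.002]
force: [-0.8, -1.0, 6.4]
grip_width: 0.0352
grasp_force: 51.2
```

Call:
move_arm:
  deltas:
    - {"x":0,"y":0,"z":-0.005,"twist":0,"gripper":1}
    - {"x":0,"y":0,"z":-0.008,"twist":0,"gripper":1}
    - {"x":0,"y":0,"z":-0.008,"twist":0,"gripper":1}
    - {"x":0,"y":0,"z":0,"twist":0.087,"gripper":1}
    - {"x":0,"y":0,"z":0,"twist":0.087,"gripper":1}
    - {"x":0,"y":0,"z":0,"twist":0.087,"gripper":1}
    - {"x":0,"y":0,"z":0,"twist":0.087,"gripper":1}
    - {"x":0,"y":0,"z":0,"twist":0,"gripper":1}

```text
t: 10.3
eef_pos: [0.4194, 0.2558, 0.028]
eef_rot: [-0.063, 0.998, 0.0, 0.0]
force: [-0.4, 0.5, -2.2]
grip_width: 0.0352
grasp_force: 50.1
```

```bash
sed -i 's/^H=.*/H=np.array([.584,-.103]); psi=.13/' h.py
python3 - <<'E'
from h import *
n=np.array([np.cos(psi),np.sin(psi)]);u=np.array([-n[1],n[0]]); p=H+.15*u-.19*n
go([*p,.021],np.pi+psi)
for n in("top","side"):
    im=r.snapshot(n)
    print(n,[(np.round(d["uv"],0).tolist(),round(d["confidence"],2),at_z(n,d["uv"],.178).round(3)[:2].tolist()) for d in r.spot_point(n,"screen_top")])
E
```

```text
t 10.3 pos [0.4194 0.2558 0.028 ] yaw -3.016 twist -0.005 shift after twist [ 0.0733 -0.2271  0.007 ] F [-0.4  0.5 -2.2] w 0.0352
top [([254.0, 157.0], 0.9, [0.569, 0.033])]
side [([215.0, 169.0], 0.9, [0.572, 0.026])]
```

Call:
move_arm:
  deltas:
    - {"x":0.022,"y":-0.026,"z":0,"twist":0,"gripper":1}
    - {"x":0.022,"y":-0.026,"z":0,"twist":0,"gripper":1}
    - {"x":0.022,"y":-0.026,"z":0,"twist":0,"gripper":1}
    - {"x":0.007,"y":-0.036,"z":0,"twist":-0.005,"gripper":1}
    - {"x":0,"y":-0.036,"z":0,"twist":0,"gripper":1}
    - {"x":0,"y":-0.036,"z":0,"twist":0,"gripper":1}
    - {"x":0,"y":-0.034,"z":0,"twist":0,"gripper":1}
    - {"x":0,"y":0,"z":0,"twist":0,"gripper":1}
    - {"x":0,"y":0,"z":0,"twist":0,"gripper":1}

```text
t: 11.25
eef_pos: [0.3761, 0.0266, 0.0277]
eef_rot: [-0.065, 0.998, -0.0, 0.0]
force: [-0.8, 0.1, -1.8]
grip_width: 0.0356
grasp_force: 51.0
```

Run:
```python
from h import *
n=np.array([np.cos(psi),np.sin(psi)]);u=np.array([-n[1],n[0]]); p=H+.15*u-.19*n
go([*p,.021],np.pi+psi)
im=r.snapshot("wrist"); cv2.imwrite("pics/w5.png",im[...,::-1])
print("sill ends",[wproj([*(H+q*u-.006*n),.03]).round(0).tolist() for q in(.05,.25)],"frame",[wproj([*(H+q*u-.006*n),.178]).round(0).tolist() for q in(.014,.25)],[wproj([*(H+q*u-.006*n),.04]).round(0).tolist() for q in(.014,.25)])
```

```text
t 11.25 pos [0.3761 0.0266 0.0277] yaw -3.012 twist -0.0 shift after twist [ 0.0006 -0.0055  0.0067] F [-0.8  0.1 -1.8] w 0.0356
sill ends [[144.0, 414.0], [359.0, 416.0]] frame [[60.0, 538.0], [396.0, 561.0]] [[107.0, 414.0], [362.0, 425.0]]
```

View pics/w5.png

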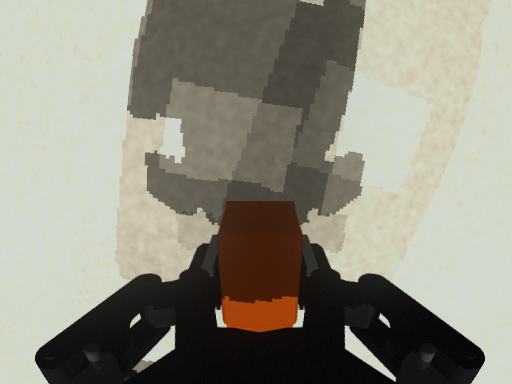

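The wedge is held square between the pads, block at (260,260). Next I'll lower it to the bench.

Call:
move_arm:
  deltas:
    - {"x":0,"y":0,"z":0.008,"twist":0,"gripper":1}
    - {"x":0,"y":0,"z":0.006,"twist":0,"gripper":1}
    - {"x":0,"y":0,"z":0.004,"twist":0,"gripper":1}
    - {"x":0,"y":0,"z":0,"twist":0,"gripper":1}
    - {"x":0,"y":0,"z":0,"twist":0,"gripper":1}

```text
t: 11.72
eef_pos: [0.3749, 0.0292, 0.0086]
eef_rot: [-0.068, 0.998, 0.0, -0.001]
force: [-0.7, -0.5, -2.0]
grip_width: 0.0352
grasp_force: 51.2
```

Call:
move_arm:
  deltas:
    - {"x":0,"y":0,"z":0.001,"twist":0,"gripper":1}
    - {"x":0,"y":0,"z":0,"twist":0,"gripper":1}

```text
t: 11.88
eef_pos: [0.3753, 0.0289, 0.0082]
eef_rot: [-0.067, 0.998, 0.0, -0.0]
force: [-1.6, 0.7, 2.7]
grip_width: 0.0354
grasp_force: 51.4
```

Call:
move_arm:
  deltas:
    - {"x":-0.008,"y":0,"z":0,"twist":0,"gripper":1}
    - {"x":-0.008,"y":0,"z":0,"twist":0,"gripper":1}
    - {"x":-0.008,"y":0,"z":0,"twist":0,"gripper":1}
    - {"x":-0.008,"y":0,"z":0,"twist":0,"gripper":1}
    - {"x":-0.008,"y":0,"z":0,"twist":0,"gripper":1}
    - {"x":-0.008,"y":0,"z":0,"twist":0,"gripper":1}
    - {"x":-0.006,"y":0,"z":0,"twist":0,"gripper":1}
    - {"x":-0.004,"y":0,"z":0,"twist":0,"gripper":1}
    - {"x":-0.003,"y":0,"z":0,"twist":0,"gripper":1}
    - {"x":-0.002,"y":0,"z":0,"twist":0,"gripper":1}
    - {"x":-0.002,"y":0,"z":0,"twist":0,"gripper":1}

```text
t: 12.8
eef_pos: [0.4398, 0.0369, 0.0082]
eef_rot: [-0.067, 0.998, 0.0, -0.0]
force: [-1.1, 0.6, -1.8]
grip_width: 0.0356
grasp_force: 51.4
```

Call:
move_arm:
  deltas:
    - {"x":-0.002,"y":0,"z":0,"twist":0,"gripper":1}
    - {"x":-0.002,"y":0,"z":0,"twist":0,"gripper":1}
    - {"x":-0.002,"y":0,"z":0,"twist":0,"gripper":1}

```text
t: 13.05
eef_pos: [0.4459, 0.0377, 0.0082]
eef_rot: [-0.067, 0.998, 0.0, -0.0]
force: [-0.3, -0.1, -2.0]
grip_width: 0.0351
grasp_force: 51.3
```

Call:
move_arm:
  deltas:
    - {"x":-0.001,"y":0,"z":0.0007,"twist":0,"gripper":1}
    - {"x":-0.001,"y":0,"z":0,"twist":0,"gripper":1}
    - {"x":-0.001,"y":0,"z":0,"twist":0,"gripper":1}
    - {"x":-0.001,"y":0,"z":0,"twist":0,"gripper":1}

```text
t: 13.38
eef_pos: [0.4496, 0.0381, 0.0082]
eef_rot: [-0.067, 0.998, -0.0, -0.001]
force: [-4.4, -1.0, 7.7]
grip_width: 0.0354
grasp_force: 52.4
```

Call:
move_arm:
  deltas:
    - {"x":-0.001,"y":0,"z":0,"twist":0,"gripper":1}
    - {"x":-0.001,"y":0,"z":0,"twist":0,"gripper":1}
    - {"x":-0.001,"y":0,"z":0,"twist":0,"gripper":1}
    - {"x":-0.001,"y":0,"z":0,"twist":0,"gripper":1}

```text
t: 13.72
eef_pos: [0.4535, 0.0387, 0.0082]
eef_rot: [-0.067, 0.998, -0.0, -0.001]
force: [-5.1, -0.5, 7.5]
grip_width: 0.0353
grasp_force: 52.4
```

On the bench, pressing about 9 N with about 4.5 N of drag. I'll ease up a little and go on.

Call:
move_arm:
  deltas:
    - {"x":-0.001,"y":0,"z":-0.0005,"twist":0,"gripper":1}
    - {"x":-0.001,"y":0,"z":0,"twist":0,"gripper":1}
    - {"x":-0.001,"y":0,"z":0,"twist":0,"gripper":1}
    - {"x":-0.001,"y":0,"z":0,"twist":0,"gripper":1}

```text
t: 14.05
eef_pos: [0.4576, 0.0392, 0.0081]
eef_rot: [-0.067, 0.998, -0.0, -0.0]
force: [-2.5, -0.1, 2.9]
grip_width: 0.0353
grasp_force: 51.8
```

Call:
move_arm:
  deltas:
    - {"x":-0.001,"y":0,"z":0,"twist":0,"gripper":1}
    - {"x":-0.001,"y":0,"z":0,"twist":0,"gripper":1}
    - {"x":-0.001,"y":0,"z":0,"twist":0,"gripper":1}
    - {"x":-0.001,"y":0,"z":0,"twist":0,"gripper":1}

```text
t: 14.38
eef_pos: [0.4618, 0.0398, 0.0082]
eef_rot: [-0.067, 0.998, 0.0, -0.0]
force: [-2.6, -0.1, 3.9]
grip_width: 0.0355
grasp_force: 51.8
```

Call:
move_arm:
  deltas:
    - {"x":-0.001,"y":0,"z":0,"twist":0,"gripper":1}
    - {"x":-0.001,"y":0,"z":0,"twist":0,"gripper":1}
    - {"x":-0.001,"y":0,"z":0,"twist":0,"gripper":1}

```text
t: 14.63
eef_pos: [0.4648, 0.0402, 0.0082]
eef_rot: [-0.067, 0.998, -0.0, -0.0]
force: [-3.4, -0.2, 5.1]
grip_width: 0.0353
grasp_force: 51.9
```

Call:
move_arm:
  deltas:
    - {"x":-0.001,"y":0,"z":0,"twist":0,"gripper":1}
    - {"x":-0.001,"y":0,"z":0,"twist":0,"gripper":1}
    - {"x":-0.001,"y":0,"z":0,"twist":0,"gripper":1}

```text
t: 14.88
eef_pos: [0.4677, 0.0406, 0.0082]
eef_rot: [-0.067, 0.998, -0.0, -0.0]
force: [-3.7, -0.2, 5.9]
grip_width: 0.0355
grasp_force: 51.9
```

Call:
move_arm:
  deltas:
    - {"x":-0.001,"y":0,"z":-0.0003,"twist":0,"gripper":1}
    - {"x":-0.001,"y":0,"z":0,"twist":0,"gripper":1}
    - {"x":-0.001,"y":0,"z":0,"twist":0,"gripper":1}
    - {"x":-0.001,"y":0,"z":0,"twist":0,"gripper":1}

```text
t: 15.22
eef_pos: [0.4718, 0.0411, 0.0082]
eef_rot: [-0.067, 0.998, 0.0, 0.0]
force: [0.3, -0.2, -2.5]
grip_width: 0.0352
grasp_force: 51.4
```

Call:
move_arm:
  deltas:
    - {"x":-0.001,"y":0,"z":0.0001,"twist":0,"gripper":1}
    - {"x":-0.001,"y":0,"z":0,"twist":0,"gripper":1}
    - {"x":-0.001,"y":0,"z":0,"twist":0,"gripper":1}
    - {"x":-0.001,"y":0,"z":0,"twist":0,"gripper":1}

```text
t: 15.55
eef_pos: [0.4757, 0.0417, 0.0082]
eef_rot: [-0.067, 0.998, 0.0, 0.0]
force: [0.1, -0.6, -1.5]
grip_width: 0.0356
grasp_force: 51.4
```

Call:
move_arm:
  deltas:
    - {"x":-0.001,"y":0,"z":0.0001,"twist":0,"gripper":1}
    - {"x":-0.001,"y":0,"z":0,"twist":0,"gripper":1}
    - {"x":-0.001,"y":0,"z":0,"twist":0,"gripper":1}
    - {"x":-0.001,"y":0,"z":0,"twist":0,"gripper":1}

```text
t: 15.88
eef_pos: [0.4797, 0.0422, 0.0082]
eef_rot: [-0.067, 0.998, -0.0, 0.0]
force: [-0.6, -0.8, -1.6]
grip_width: 0.0354
grasp_force: 51.4
```

Call:
move_arm:
  deltas:
    - {"x":-0.001,"y":0,"z":0,"twist":0,"gripper":1}
    - {"x":-0.001,"y":0,"z":0,"twist":0,"gripper":1}
    - {"x":-0.001,"y":0,"z":0,"twist":0,"gripper":1}
    - {"x":-0.001,"y":0,"z":0,"twist":0,"gripper":1}

```text
t: 16.22
eef_pos: [0.4836, 0.0427, 0.0082]
eef_rot: [-0.067, 0.998, 0.0, 0.0]
force: [-0.7, -0.7, -0.6]
grip_width: 0.0352
grasp_force: 51.4
```

Call:
move_arm:
  deltas:
    - {"x":-0.001,"y":0,"z":0,"twist":0,"gripper":1}
    - {"x":-0.001,"y":0,"z":0,"twist":0,"gripper":1}
    - {"x":-0.001,"y":0,"z":0,"twist":0,"gripper":1}
    - {"x":-0.001,"y":0,"z":0,"twist":0,"gripper":1}

```text
t: 16.55
eef_pos: [0.4876, 0.0433, 0.0082]
eef_rot: [-0.067, 0.998, -0.0, -0.0]
force: [0.0, 0.2, -1.2]
grip_width: 0.0352
grasp_force: 51.4
```

Call:
move_arm:
  deltas:
    - {"x":-0.001,"y":0,"z":0,"twist":0,"gripper":1}
    - {"x":-0.001,"y":0,"z":0,"twist":0,"gripper":1}
    - {"x":-0.001,"y":0,"z":0,"twist":0,"gripper":1}
    - {"x":-0.001,"y":0,"z":0,"twist":0,"gripper":1}

```text
t: 16.88
eef_pos: [0.4915, 0.0438, 0.0082]
eef_rot: [-0.067, 0.998, -0.0, -0.0]
force: [0.7, -0.2, -1.3]
grip_width: 0.0352
grasp_force: 51.4
```

Run:
```python
from h import *
im=r.snapshot("side"); cv2.imwrite("pics/s6.png",cv2.convertScaleAbs(cv2.resize(im[120:260,150:325,::-1],None,fx=4,fy=4,interpolation=cv2.INTER_CUBIC),alpha=1.4))
for l,z in(("screen_top",.178),("wedge_nose",.004)):
    print(l,[(np.round(d["uv"],0).tolist(),round(d["confidence"],2),at_z("side",d["uv"],z).round(3)[:2].tolist()) for d in r.spot_point("side",l)])
o=r.sense(); n=np.array([np.cos(psi),np.sin(psi)]); print((o["eef_pos"][:2]-H)@n, o["force"])
```

```text
screen_top [([215.0, 168.0], 0.6, [0.571, 0.025])]
wedge_nose [([197.0, 222.0], 0.78, [0.627, 0.06]), ([322.0, 308.0], 0.72, [0.299, 0.256]), ([198.0, 377.0], 0.61, [0.542, 0.437])]
-0.07267407676407829 [ 0.3136325   0.05850374 -1.90421218]
```

View pics/s6.png

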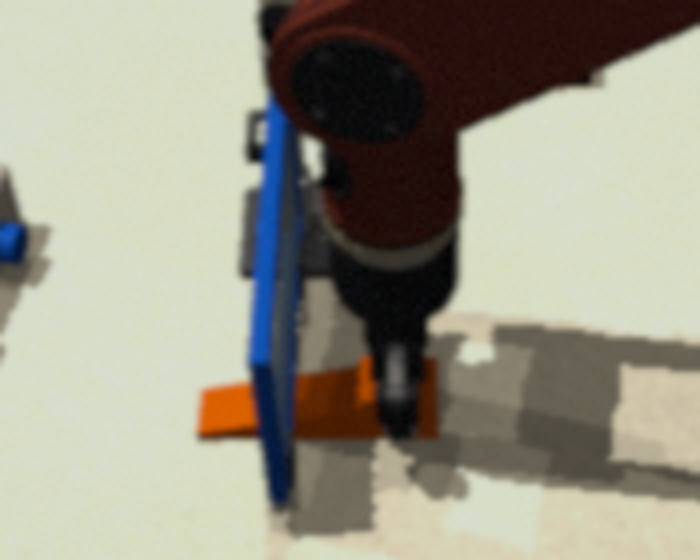

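The wedge passes under the shut screen. Its nose shows at (200,410), about 60 mm past the mid-plane, and the gripper is clear of the pane. Binding must be near, so I'll take smaller steps.

Call:
move_arm:
  deltas:
    - {"x":-0.001,"y":0,"z":0,"twist":0,"gripper":1}
    - {"x":-0.001,"y":0,"z":0,"twist":0,"gripper":1}
    - {"x":-0.001,"y":0,"z":0,"twist":0,"gripper":1}

```text
t: 17.28
eef_pos: [0.4945, 0.0442, 0.0082]
eef_rot: [-0.067, 0.998, -0.0, 0.0]
force: [0.3, -0.8, -1.1]
grip_width: 0.0355
grasp_force: 51.3
```

Call:
move_arm:
  deltas:
    - {"x":-0.001,"y":0,"z":0,"twist":0,"gripper":1}
    - {"x":-0.001,"y":0,"z":0,"twist":0,"gripper":1}
    - {"x":-0.001,"y":0,"z":0,"twist":0,"gripper":1}

```text
t: 17.53
eef_pos: [0.4975, 0.0446, 0.0082]
eef_rot: [-0.067, 0.998, -0.0, -0.0]
force: [0.1, -0.2, -1.9]
grip_width: 0.0354
grasp_force: 51.3
```

Call:
move_arm:
  deltas:
    - {"x":-0.001,"y":0,"z":0,"twist":0,"gripper":1}
    - {"x":-0.001,"y":0,"z":0,"twist":0,"gripper":1}
    - {"x":-0.001,"y":0,"z":0,"twist":0,"gripper":1}

```text
t: 17.78
eef_pos: [0.5005, 0.045, 0.0082]
eef_rot: [-0.067, 0.998, -0.0, -0.0]
force: [-0.4, 0.7, -2.5]
grip_width: 0.0356
grasp_force: 51.3
```

Call:
move_arm:
  deltas:
    - {"x":-0.001,"y":0,"z":0,"twist":0,"gripper":1}
    - {"x":-0.001,"y":0,"z":0,"twist":0,"gripper":1}
    - {"x":-0.001,"y":0,"z":0,"twist":0,"gripper":1}

```text
t: 18.03
eef_pos: [0.5022, 0.0453, 0.0082]
eef_rot: [-0.067, 0.998, -0.0, -0.001]
force: [-9.2, -2.9, 8.3]
grip_width: 0.0356
grasp_force: 52.3
```

Call:
move_arm:
  deltas:
    - {"x":-0.0005,"y":0,"z":0,"twist":0,"gripper":1}
    - {"x":-0.0005,"y":0,"z":0,"twist":0,"gripper":1}
    - {"x":0,"y":0,"z":0,"twist":0,"gripper":1}

```text
t: 18.28
eef_pos: [0.5023, 0.0452, 0.0081]
eef_rot: [-0.067, 0.998, -0.0, -0.002]
force: [-10.8, -1.2, 8.6]
grip_width: 0.0357
grasp_force: 52.6
```

Call:
move_arm:
  deltas:
    - {"x":-0.0005,"y":0,"z":0,"twist":0,"gripper":1}
    - {"x":-0.0005,"y":0,"z":0,"twist":0,"gripper":1}
    - {"x":0,"y":0,"z":0,"twist":0,"gripper":1}

```text
t: 18.53
eef_pos: [0.5024, 0.0453, 0.0081]
eef_rot: [-0.067, 0.998, -0.0, -0.003]
force: [-14.9, -2.6, 13.5]
grip_width: 0.0353
grasp_force: 53.1
```

Call:
move_arm:
  deltas:
    - {"x":0,"y":0,"z":-0.0004,"twist":0,"gripper":1}
    - {"x":0,"y":0,"z":-0.0003,"twist":0,"gripper":1}
    - {"x":0,"y":0,"z":0,"twist":0,"gripper":1}

```text
t: 18.78
eef_pos: [0.5024, 0.0453, 0.0082]
eef_rot: [-0.067, 0.998, -0.0, -0.003]
force: [-11.2, -3.0, 5.4]
grip_width: 0.0355
grasp_force: 52.1
```

Call:
move_arm:
  deltas:
    - {"x":-0.0005,"y":0,"z":-0.0003,"twist":0,"gripper":1}
    - {"x":-0.0005,"y":0,"z":-0.0002,"twist":0,"gripper":1}
    - {"x":0,"y":0,"z":0,"twist":0,"gripper":1}

```text
t: 19.03
eef_pos: [0.5025, 0.0454, 0.0082]
eef_rot: [-0.067, 0.998, -0.0, -0.004]
force: [-12.7, -3.1, 5.0]
grip_width: 0.0353
grasp_force: 52.0
```

Call:
move_arm:
  deltas:
    - {"x":-0.0005,"y":0,"z":-0.0003,"twist":0,"gripper":1}
    - {"x":-0.0005,"y":0,"z":-0.0002,"twist":0,"gripper":1}
    - {"x":0,"y":0,"z":0,"twist":0,"gripper":1}

```text
t: 19.28
eef_pos: [0.5026, 0.0454, 0.0082]
eef_rot: [-0.067, 0.998, -0.0, -0.005]
force: [-13.2, -5.0, 4.5]
grip_width: 0.0356
grasp_force: 51.8
```

Call:
move_arm:
  deltas:
    - {"x":-0.0005,"y":-0.0004,"z":-0.0003,"twist":0,"gripper":1}
    - {"x":-0.0005,"y":-0.0004,"z":-0.0002,"twist":0,"gripper":1}
    - {"x":0,"y":0,"z":0,"twist":0,"gripper":1}
    - {"x":0,"y":0,"z":0,"twist":0,"gripper":1}

```text
t: 19.62
eef_pos: [0.5026, 0.0454, 0.0082]
eef_rot: [-0.067, 0.998, 0.0, -0.006]
force: [-16.0, -1.6, 3.3]
grip_width: 0.0353
grasp_force: 51.9
```

Pushed to 16 N, slowly. I'll ease off the arm's wind-up before opening.

Call:
move_arm:
  deltas:
    - {"x":0.001,"y":0,"z":0.0006,"twist":0,"gripper":1}
    - {"x":0.001,"y":0,"z":0.0006,"twist":0,"gripper":1}
    - {"x":0,"y":0,"z":0,"twist":0,"gripper":1}

```text
t: 19.87
eef_pos: [0.5027, 0.0454, 0.0082]
eef_rot: [-0.067, 0.998, 0.0, -0.004]
force: [-11.0, 1.3, 5.8]
grip_width: 0.0354
grasp_force: 52.3
```

Call:
move_arm:
  deltas:
    - {"x":0.001,"y":0,"z":0.0003,"twist":0,"gripper":1}
    - {"x":0.001,"y":0,"z":0.0002,"twist":0,"gripper":1}
    - {"x":0.001,"y":0,"z":0.0002,"twist":0,"gripper":1}
    - {"x":0,"y":0,"z":0,"twist":0,"gripper":1}

```text
t: 20.2
eef_pos: [0.5028, 0.0452, 0.0082]
eef_rot: [-0.067, 0.998, 0.001, -0.001]
force: [-2.7, 4.7, -0.6]
grip_width: 0.0352
grasp_force: 51.3
```

Call:
move_arm:
  deltas:
    - {"x":0.0004,"y":0.0004,"z":0,"twist":0,"gripper":1}
    - {"x":0,"y":0.0003,"z":0,"twist":0,"gripper":1}
    - {"x":0,"y":0,"z":0,"twist":0,"gripper":0}
    - {"x":0,"y":0,"z":0,"twist":0,"gripper":0}
    - {"x":0,"y":0,"z":0,"twist":0,"gripper":0}
    - {"x":0,"y":0,"z":0,"twist":0,"gripper":0}
    - {"x":0,"y":0,"z":0,"twist":0,"gripper":0}
    - {"x":0,"y":0,"z":0,"twist":0,"gripper":0}

```text
t: 20.87
eef_pos: [0.5033, 0.0451, 0.0087]
eef_rot: [-0.066, 0.998, -0.0, 0.0]
force: [-0.6, 1.3, -0.4]
grip_width: 0.0854
grasp_force: 0.0
```

Call:
move_arm:
  deltas:
    - {"x":0.01,"y":0,"z":-0.002,"twist":0,"gripper":0}
    - {"x":0.02,"y":0,"z":-0.002,"twist":0,"gripper":0}
    - {"x":0.03,"y":0,"z":-0.005,"twist":0,"gripper":0}
    - {"x":0.03,"y":0,"z":-0.01,"twist":0,"gripper":0}
    - {"x":0.02,"y":0,"z":-0.03,"twist":0,"gripper":0}
    - {"x":0,"y":0,"z":-0.04,"twist":0,"gripper":0}
    - {"x":0,"y":0,"z":-0.04,"twist":0,"gripper":0}
    - {"x":0,"y":0,"z":-0.04,"twist":0,"gripper":0}
    - {"x":0,"y":0,"z":0,"twist":0,"gripper":0}

```text
t: 21.62
eef_pos: [0.3989, 0.03, 0.1862]
eef_rot: [-0.067, 0.998, -0.001, 0.007]
force: [2.3, -0.4, 0.9]
grip_width: 0.0855
grasp_force: 0.0
```

Run:
```python
from h import *
go([.39,.03,.18])
for n in("side","top"):
    im=r.snapshot(n); 
    if n=="side": cv2.imwrite("pics/s7.png",cv2.convertScaleAbs(cv2.resize(im[100:250,130:325,::-1],None,fx=4,fy=4,interpolation=cv2.INTER_CUBIC),alpha=1.4))
    for l,z in(("screen_top",.178),("wedge_nose",.004),("wedge_grip",.021),("bottle",0),("tip_box",0),("well_plate",0)):
        print(n,l,[(round(d["confidence"],2),at_z(n,d["uv"],z).round(3)[:2].tolist()) for d in r.spot_point(n,l)][:3])
```

```text
t 21.62 pos [0.3989 0.03   0.1862] yaw -3.008 twist 0 shift after twist [0.0089 0.0012 0.0061] F [ 2.3 -0.4  0.9] w 0.0855
side screen_top [(0.72, [0.568, 0.035])]
side wedge_nose [(0.68, [0.627, 0.06]), (0.63, [0.543, 0.44])]
side wedge_grip [(0.87, [0.45, 0.409]), (0.61, [0.297, 0.354]), (0.57, [0.505, 0.053])]
side bottle [(0.78, [0.633, -0.339])]
side tip_box [(0.83, [0.451, -0.31]), (0.71, [0.639, 0.056])]
side well_plate [(0.94, [0.675, 0.341])]
top screen_top []
top wedge_nose [(0.79, [0.304, 0.251]), (0.75, [0.636, 0.069]), (0.68, [0.538, 0.438])]
top wedge_grip [(0.91, [0.301, 0.351]), (0.74, [0.511, 0.04])]
top bottle [(0.75, [0.621, -0.35])]
top tip_box [(0.92, [0.462, -0.302])]
top well_plate [(0.67, [0.665, 0.336])]
```

View pics/s7.png

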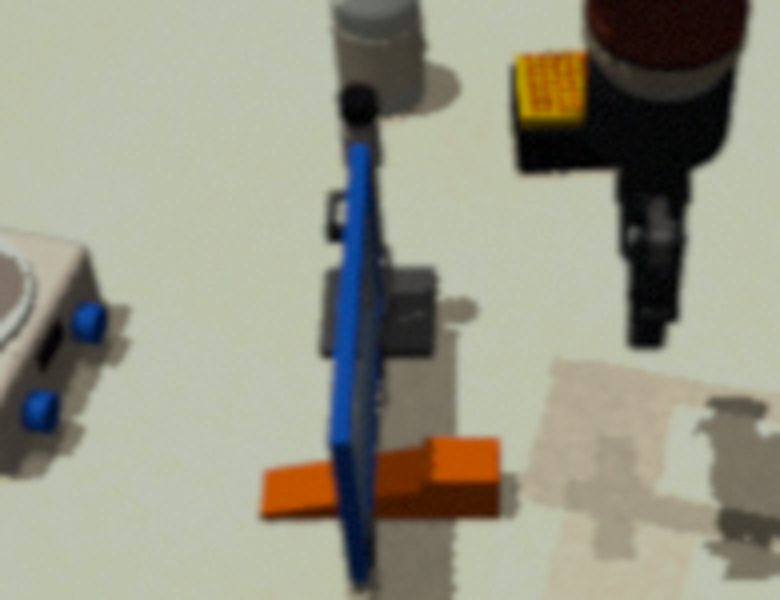

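The wedge sits under the sill, block (465,480) and nose (265,490). The screen is shut, and the bottle, plate and box have not moved. The bind came at the very end of the stated range, so I want to rule out the gripper body having touched the pane. I'll press the tail gently with shut fingers, where the body is well away from the screen.

Run:
```python
from h import *
go([.435,.036,.018],np.pi+psi)
```

```text
t 22.32 pos [0.3938 0.0306 0.1772] yaw -3.008 twist 0.003 shift after twist [-0.0416 -0.      0.1592] F [-1.2 -0.4  0.1] w 0.0853
```

Call:
move_arm:
  deltas:
    - {"x":0,"y":0,"z":0.03,"twist":0,"gripper":1}
    - {"x":0,"y":0,"z":0.035,"twist":0,"gripper":1}
    - {"x":0,"y":0,"z":0.035,"twist":0,"gripper":1}
    - {"x":0,"y":0,"z":0.035,"twist":0,"gripper":1}
    - {"x":0,"y":0,"z":0.02,"twist":0,"gripper":1}
    - {"x":0,"y":0,"z":0.004,"twist":0,"gripper":1}
    - {"x":-0.015,"y":0,"z":0,"twist":0,"gripper":1}
    - {"x":-0.015,"y":0,"z":0,"twist":0,"gripper":1}
    - {"x":-0.011,"y":0,"z":0,"twist":0,"gripper":1}
    - {"x":0,"y":0,"z":0,"twist":0,"gripper":1}

```text
t: 23.15
eef_pos: [0.4381, 0.0359, 0.0204]
eef_rot: [-0.067, 0.998, -0.0, 0.002]
force: [1.1, -0.3, -0.7]
grip_width: -0.0005
grasp_force: 0.0
```

Call:
move_arm:
  deltas:
    - {"x":-0.005,"y":0,"z":0,"twist":0,"gripper":1}
    - {"x":-0.005,"y":0,"z":0,"twist":0,"gripper":1}
    - {"x":-0.004,"y":0,"z":0,"twist":0,"gripper":1}
    - {"x":-0.004,"y":0,"z":0,"twist":0,"gripper":1}
    - {"x":-0.004,"y":0,"z":0,"twist":0,"gripper":1}
    - {"x":-0.002,"y":0,"z":0,"twist":0,"gripper":1}
    - {"x":0,"y":0,"z":0,"twist":0,"gripper":1}

```text
t: 23.73
eef_pos: [0.4588, 0.0392, 0.0186]
eef_rot: [-0.067, 0.998, -0.0, 0.0]
force: [-0.1, -0.9, -0.4]
grip_width: 0.0001
grasp_force: 0.0
```

Call:
move_arm:
  deltas:
    - {"x":-0.001,"y":0,"z":0,"twist":0,"gripper":1}
    - {"x":-0.001,"y":0,"z":0,"twist":0,"gripper":1}
    - {"x":-0.001,"y":0,"z":0,"twist":0,"gripper":1}
    - {"x":-0.001,"y":0,"z":0,"twist":0,"gripper":1}
    - {"x":-0.001,"y":0,"z":0,"twist":0,"gripper":1}

```text
t: 24.15
eef_pos: [0.4633, 0.0399, 0.0185]
eef_rot: [-0.067, 0.998, 0.0, -0.0]
force: [-0.1, -0.3, -1.2]
grip_width: 0.0002
grasp_force: 0.0
```

Call:
move_arm:
  deltas:
    - {"x":-0.001,"y":0,"z":0,"twist":0,"gripper":1}
    - {"x":-0.001,"y":0,"z":0,"twist":0,"gripper":1}
    - {"x":-0.001,"y":0,"z":0,"twist":0,"gripper":1}
    - {"x":-0.001,"y":0,"z":0,"twist":0,"gripper":1}

```text
t: 24.48
eef_pos: [0.4674, 0.0405, 0.0185]
eef_rot: [-0.067, 0.998, 0.0, -0.0]
force: [-0.2, -0.3, 0.3]
grip_width: 0.0001
grasp_force: 0.0
```

Call:
move_arm:
  deltas:
    - {"x":-0.001,"y":0,"z":0,"twist":0,"gripper":1}
    - {"x":-0.001,"y":0,"z":0,"twist":0,"gripper":1}
    - {"x":-0.001,"y":0,"z":0,"twist":0,"gripper":1}

```text
t: 24.73
eef_pos: [0.4675, 0.0407, 0.0178]
eef_rot: [-0.067, 0.998, -0.0, -0.003]
force: [-11.9, -3.2, 8.4]
grip_width: 0.0001
grasp_force: 6.2
```

The wedge holds at 12.3 N without giving, and the gripper is well clear of the screen, so it really is jammed. One more small nudge to confirm, then withdraw.

Call:
move_arm:
  deltas:
    - {"x":-0.0004,"y":0,"z":-0.0004,"twist":0,"gripper":1}
    - {"x":-0.0004,"y":0,"z":-0.0004,"twist":0,"gripper":1}
    - {"x":0,"y":0,"z":0,"twist":0,"gripper":1}

```text
t: 24.98
eef_pos: [0.4674, 0.0407, 0.0178]
eef_rot: [-0.067, 0.998, 0.0, -0.004]
force: [-8.8, -3.1, 3.2]
grip_width: -0.0001
grasp_force: 4.6
```

Call:
move_arm:
  deltas:
    - {"x":-0.0007,"y":0,"z":0,"twist":0,"gripper":1}
    - {"x":-0.0007,"y":0,"z":0,"twist":0,"gripper":1}
    - {"x":0,"y":0,"z":0,"twist":0,"gripper":1}

```text
t: 25.23
eef_pos: [0.4675, 0.0407, 0.0178]
eef_rot: [-0.067, 0.998, -0.0, -0.006]
force: [-14.4, -4.9, 10.6]
grip_width: -0.0003
grasp_force: 7.9
```

It takes 15 N without moving. Withdrawing.

Call:
move_arm:
  deltas:
    - {"x":0.002,"y":0,"z":0,"twist":0,"gripper":1}
    - {"x":0.003,"y":0,"z":0,"twist":0,"gripper":1}
    - {"x":0.015,"y":0,"z":0,"twist":0,"gripper":1}
    - {"x":0.03,"y":0,"z":0,"twist":0,"gripper":1}
    - {"x":0.02,"y":0,"z":-0.03,"twist":0,"gripper":1}
    - {"x":0,"y":0,"z":-0.04,"twist":0,"gripper":1}
    - {"x":0,"y":0,"z":-0.04,"twist":0,"gripper":1}
    - {"x":0,"y":0,"z":-0.03,"twist":0,"gripper":1}
    - {"x":0,"y":0,"z":0,"twist":0,"gripper":1}
    - {"x":0,"y":0,"z":0,"twist":0,"gripper":1}

```text
t: 26.07
eef_pos: [0.4053, 0.0316, 0.1619]
eef_rot: [-0.067, 0.998, -0.001, 0.003]
force: [-0.2, -1.1, -1.1]
grip_width: 0.0001
grasp_force: 0.0
```

Run:
```python
from h import *
r.snapshot("side")
for l,z in(("screen_top",.178),("wedge_nose",.004),("wedge_grip",.021)):
    print(l,[(round(d["confidence"],2),at_z("side",d["uv"],z).round(3)[:2].tolist()) for d in r.spot_point("side",l)][:4])
print(r.sense()["force"].round(1)); print(r.close_job())
```

```text
screen_top [(0.86, [0.566, 0.023])]
wedge_nose [(0.79, [0.63, 0.058]), (0.73, [0.543, 0.436]), (0.62, [0.302, 0.254])]
wedge_grip [(0.91, [0.506, 0.048]), (0.77, [0.297, 0.352]), (0.74, [0.45, 0.406]), (0.74, [0.447, -0.271])]
[ 0.5  0.2 -0.4]
the job is handed in; nothing more can be done
None
```

The job is handed in: the screen is shut, the large wedge is jammed under its sill with a slow push of about 16 N and released, and the bottle, well plate and tip box were not moved.

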